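Shut the till drawer and throw its lock lever

ROBOT

A 6-joint arm with a two-finger parallel gripper is mounted at the origin on the work surface. World frame = base frame: x ahead of the robot, y to its left, z up, the work surface at z = 0. Lengths are in mm, angles in rad, forces in N, time in s.
With the tool pointing down it reaches from about 300 to 775 mm from the base axis. Payload 14.6 kg.
Tool frame: the origin (TCP) lies at the very end of the fingers, on their centre line; the grasp point (between the pads) lies 19 mm behind it; z points along the fingers, y is the line along which they close (so a half turn about z gives the same grasp; the last joint's range is limited). The gripper opens to 94 mm and grips with 3 to 60 N. Pads are 16 mm wide; open, the fingers measure 119 mm over their backs; the gripper's body (75 mm by 177 mm) begins 78 mm behind the grasp point.
Start: joints at [1.049, 0.3, 1.521, -0, 1.321, -0.067], TCP at [241.601, 494.083, 205.446] pointing down, gripper open.
Joint ranges: [-3.03, 3.03], [-0.79, 2.21], [0.23, 2.52], [-1.04, 4.18], [0, 3.07], [-2.55, 2.55]. Speed limits (rad/s): [2.22, 2.22, 2.57, 3.14, 3.14, 3.14].

INTERFACE

Orientations are given as [roll, pitch, yaw] about the fixed x, y, z axes, in that order (R = Rz(yaw) Ry(pitch) Rx(roll)).
In Python, from cell import manip gives the robot as it stands.
- The arm moves only by the tool servo_tool, never from a script. Its argument "motion" is a list that holds one entry, the list of rows, each a list of 7 numbers: the shift along the world's x, y, z as a fraction of full scale, then the turn, a rotation vector about the world's x, y, z as a fraction of full scale, then the closure, from 0 (fully open) to 1 (shut). In form: [[[x, y, z, rx, ry, rz, gripper], ...]]. A call has 1 to 10 rows; each row is the pose to reach, as a shift and turn from the pose commanded when the call began, turning the shorter way round; what a row does not reach only later rows make up. Full scale, the value 1, is 0.5 m for a shift and pi rad for a turn. A row lasts 1/10 s, in which the tool goes at most 50 mm and 8.59 degrees, less where a joint would pass 70% of its speed; a pose out of reach is approached as far as the arm can. A call with a number of a shift or a turn outside -1 to 1 is refused whole. A call with a gripper value outside its range is refused whole. The fingers move at their own pace and stop on an object; "newtons" is the grip in N (left out, the last holds). Time passes only in rows, so rows that repeat a pose let the fingers close. It gives the time, the measured TCP pose, the force, the opening and the grip force at its end, in the units of the state.
- manip.read_state(): the state, without advancing time (a new reading comes with each control period).
- manip.camera(name): name is "scene" or "side" or "wrist"; returns a dict with "frame" (420x560x3 uint8, red, green, blue), "range_z" (420x560 float32, mm along the optical axis (not along the pixel's ray), 0 where there is no reading), "vfov" (degrees; the focal length in pixels is half the picture's height over the tangent of half this angle, whatever the lens; pixels are square), "cx", "cy" (the principal point, pixels), "cam_to_world" (4x4, takes a point from camera to world coordinates). Camera axes: x right, y down, z forward; pixel columns grow to the right and rows downward; lengths in mm; the calibration is good to about 2 mm. The wrist camera is an equidistant fisheye: a pixel r from the principal point sees the ray r / f radians off the axis. A picture is of the moment at which its call begins.
- manip.sign_off(): hands the job in; it is judged then, once.
The state is a dict: "clock": time; "joints": joint angles; "qd": joint speeds; "effort": joint torques, N m; "eef_pos": TCP position; "eef_rot": TCP orientation; "wrist_force": force on the tool from outside, world axes, zero at the start; "moment": the same for the moment, N m; "finger_gap": finger opening in mm; "finger_force": force on a finger pad.
Only numpy, scipy, OpenCV 4.12 (cv2) and the standard library are available. Lean on these libraries where they do the work, as an engineer would, in place of code of your own. Each camera call takes 0.05 s, during which the arm holds its last target. There are 200 camera calls.

TASK

The stall is closing: with the tips or the outside of the fingers, push the open cash drawer of the grey till fully shut, and then flip the long lock lever on top of the till over past its centre so that it snaps into its other position, leaving both so. Only push: do not take the lever between the fingers, and do not pick up or disturb anything standing around, nor move the short lever on the receipt printer.

Things in the scene. Friction and masses are not known exactly. Their poses are not given: they have to be found in the camera images.
- till: grey cash till, fixed to the table: a steel box 200 (x, front to back) x 270 (y) x 90 mm high. Origin: centre of its underside on the table; its x axis points level from the drawer side to the back, so the drawer side faces the robot; z up. The lock lever stands on its top.
- drawer_face (a point): centre of the outer face of the till's drawer front, a flat upright plate 266 mm wide, 76 mm tall (7 to 83 mm above the table), 12 mm thick, without a handle; the point is 45 mm above the table. Axes as the till's: pushing along +x shuts the drawer. Fully shut the face stands 112 mm in front of the till's origin (its back touches the till's shell).
- drawer (a joint): how far the drawer stands out, m: 0 fully shut against a stop, about 0.04 to 0.07 at the start. It slides with about 2 N of friction and stays where it is left.
- lock_base: steel foot of the lock lever, 60 x 44 mm, 32 mm high with its two cheeks, fixed on the till's top, at a place and yaw that vary. Origin: centre of its underside, 90 mm above the table. Its x axis is the level direction in which the lever has to be thrown; y is parallel to the hinge.
- lock_base_pivot (a point): hinge axis of the lock lever, 22 mm above the underside of its foot (112 mm above the table).
- lock_lever_tip (a point): centre of the black ball knob (22 mm diameter) at the end of the lock lever, 75 mm from the hinge axis on a steel shaft 12 mm thick. At the start the lever leans 0.6 rad off vertical to -x of its foot (knob 42 mm to that side of the hinge, 174 mm above the table); upright the knob is 187 mm above the table.
- lock_lever_mid (a point): point on the axis of the lock lever's shaft, 52 mm from the hinge axis.
- lock_lever (a joint): angle of the lock lever, rad: 0 unlocked (leaning to -x of its foot), 0.6 upright, 1.2 locked (leaning as far to +x). An over-centre spring drives it away from upright to whichever end is nearer, so it snaps over by itself once past 0.6; starting it takes about 3.5 N at the knob, falling to nothing at the centre.
- printer: white receipt printer, fixed, 170 x 140 x 100 mm, left or right of the till. Origin: centre of its underside. It is not part of the job.
- printer_lever (a joint): angle of the short black lever (32 mm long) on top of the printer, rad: starts at 0 and must stay there; it swings to 1.0 if pushed and stays where it is left.
- scale: flat grey parcel scale with a steel plate, fixed, 170 x 150 x 55 mm, on the other side of the till from the printer. Origin: centre of its underside. Not part of the job.
- coin_tube: upright paper-wrapped coin roll, 28 mm diameter, 60 mm tall, standing on the table in front of and beside the till, left of the drawer. Loose; to be left alone. Origin: centre of its underside.
- stamp: small rubber stamp, foot 50 x 24 mm, 40 mm tall with a turned wooden grip, standing on top of the till near its far right corner. Loose; to be left alone. Origin: centre of its underside.
- tape_roll: roll of clear tape lying flat on the table, 90 mm outside diameter, 24 mm high. Loose; to be left alone. Origin: centre of its underside.
- stapler: black stapler lying on the table, 130 x 32 x 40 mm. Loose; to be left alone. Origin: centre of its underside.
- kit_box: flat cardboard model kit box on the table, 130 x 190 x 40 mm. Loose; to be left alone. Origin: centre of its underside.
- card_reader: black card reader lying on the table in front of the till, 140 x 70 x 22 mm. Loose; to be left alone. Origin: centre of its underside.
- pen_mug: white mug on the table, 76 mm across, 90 mm tall. Loose; to be left alone. Origin: centre of its underside.

How it is judged:
By the outcome, as a careful person would: the job done as asked, in the order asked, and still so for the second after the job is handed in, with the robot touching nothing.
It also fails if it takes over 35 s, if anything falls off the work surface, if the arm or the gripper's body presses on something with over 40 N, if the wrist force passes 120 N, or if a joint passes its speed limit or range.

## Working session

There is one attempt and no reset: what is moved stays moved. The work goes in short steps, Python scripts to look and compute and a tool call to move; the robot and the scene stay as the last step left them, time stands still between calls to the robot, and variables do not carry over. Pictures are saved under pics/ and viewed, at most 10 in all, crops included, and the job is handed in when it is done.

Besides the shell and the picture viewer there is one more tool, called after ">>>" as name(argument=value, ...), one argument or row to a line, values as JSON. servo_tool: Moves the arm, as the interface text tells. Its arguments: {"type":"object","properties":{"motion":{"type":"array"},"newtons":{"type":"number"}},"required":["motion"]}

```bash
mkdir -p pics; cat > h.py <<'E'
import numpy as np, cv2
from cell import manip
def shot(n):
    c=manip.camera(n); np.savez('pics/'+n+'.npz',**{k:np.array(v) for k,v in c.items()}); return c
def cloud(c):
    h,w=c['range_z'].shape; f=h/2/np.tan(np.radians(float(c['vfov']))/2)
    v,u=np.mgrid[:h,:w]; z=c['range_z']
    P=np.stack([(u-c['cx'])/f*z,(v-c['cy'])/f*z,z,np.ones_like(z)],-1)@np.array(c['cam_to_world']).T
    P=P[...,:3]; P[z==0]=np.nan; return P
E
python3 - <<'E'
from h import *
for n in('scene','side'):
    c=shot(n); cv2.imwrite(f'pics/{n}0.png',c['frame'][...,::-1]); print(n,np.round(c['cam_to_world'],2).tolist(),c['vfov'])
s=manip.read_state(); print(s['clock'],s['eef_pos'],s['eef_rot'])
E
```

```text
scene [[-0.63, 0.5, -0.59, 1048.04], [0.77, 0.43, -0.47, 418.24], [0.02, -0.75, -0.66, 704.74], [0.0, 0.0, 0.0, 1.0]] 57.4234761054201
side [[0.78, -0.31, 0.54, -291.72], [-0.62, -0.42, 0.66, -1005.46], [0.02, -0.86, -0.52, 921.42], [0.0, 0.0, 0.0, 1.0]] 42.13347493779024
0.1 [241.49525939 493.89891156 204.95851888] [-3.14059546e+00 -7.88807949e-05  2.68679143e+00]
```

View pics/scene0.png

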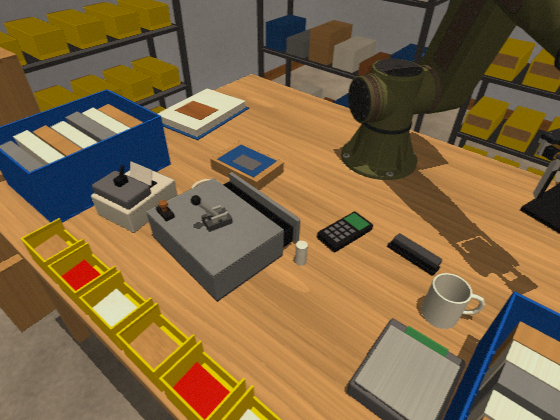

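View pics/side0.png

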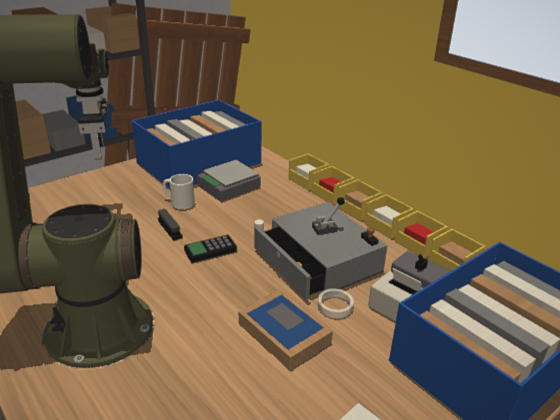

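The scene picture shows the till at about (215,240), with its drawer out toward the robot. The lever foot is at (215,218) and the knob at (196,200); the stamp is at (165,210) and the coin tube at (301,252). In the side picture the knob is at (340,201) and the foot at (325,226).

```bash
cat > m.py <<'E'
from h import *
for n in('scene','side'):
    c=dict(np.load(f'pics/{n}.npz')); P=cloud(c); Z=P[...,2]; F=c['frame'].astype(int)
    roi=np.zeros(Z.shape,bool)
    if n=='scene': roi[170:300,140:305]=1
    else: roi[190:300,250:392]=1
    top=(roi&(abs(Z-90)<4)).astype(np.uint8)
    k,l,st,_=cv2.connectedComponentsWithStats(top); i=1+st[1:,4].argmax()
    q=P[l==i][:,:2].astype(np.float32); print(n,'top',cv2.minAreaRect(q),np.median(P[l==i][:,2]))
    fm=roi&(Z>79)&(Z<85); 
    q=P[fm][:,:2]; print(' z79-85 rect',cv2.minAreaRect(q.astype(np.float32)),len(q))
    kn=roi&(Z>150); q=P[kn]; print(' z>150',len(q),q.mean(0),q.min(0),q.max(0))
    for a,b in((98,110),(110,118),(118,124),(125,135),(135,145),(145,155),(155,165),(165,190)):
        q=P[roi&(Z>a)&(Z<b)]; print(' ',a,b,len(q),q.mean(0).round(1) if len(q) else '',np.ptp(q,0).round() if len(q) else '')
E
python3 m.py
```

```text
scene top ((628.6166381835938, -115.958740234375), (274.3943176269531, 200.93858337402344), 83.19490814208984) 89.68547986946749
 z79-85 rect ((590.2599487304688, -181.42367553710938), (411.2420654296875, 262.1651916503906), 82.98512268066406) 645
 z>150 119 [ 666.30902966 -112.02114493  172.27266322] [ 646.61452285 -122.99222095  150.71018413] [ 679.16003587 -105.01603486  185.7058068 ]
  98 110 481 [ 651.1 -172.5  104.6] [107. 324.  12.]
  110 118 93 [ 637.2 -127.1  113.8] [ 93. 294.   8.]
  118 124 104 [ 638.4 -116.4  121.2] [ 91. 139.   6.]
  125 135 63 [ 672.6 -177.6  128.2] [ 67. 128.  10.]
  135 145 22 [ 645.6 -105.4  139.3] [17.  9.  9.]
  145 155 23 [ 651.8 -107.6  149.3] [18.  9. 10.]
  155 165 22 [ 658.6 -109.3  159.8] [15.  7.  9.]
  165 190 87 [ 669.7 -113.1  177.7] [24. 18. 21.]
side top ((625.1658935546875, -117.35447692871094), (276.042724609375, 202.6894073486328), 82.90913391113281) 91.1070921419622
 z79-85 rect ((624.052734375, -161.36163330078125), (317.13238525390625, 378.7985534667969), 73.75398254394531) 374
 z>150 88 [ 656.9800264  -120.00770875  171.00663593] [ 641.64156897 -130.65162325  150.21343655] [ 671.64420074 -109.32435953  185.9605815 ]
  98 110 259 [ 644.5 -160.3  105. ] [107. 169.  12.]
  110 118 83 [ 622.7 -116.2  113.4] [ 98. 147.   8.]
  118 124 69 [ 630.3 -124.2  121.7] [ 87. 145.   6.]
  125 135 55 [ 660.2 -171.4  128.7] [ 85. 138.   9.]
  135 145 19 [ 638.7 -111.9  139.8] [18. 11.  9.]
  145 155 20 [ 645.  -114.7  150.2] [16. 11. 10.]
  155 165 18 [ 651.5 -116.9  159.9] [20. 14.  9.]
  165 190 60 [ 660.2 -121.6  177.3] [23. 18. 20.]
```

```bash
python3 - <<'E'
from h import *
O=np.array([627,-116.5]); a=np.radians(-7); X=np.array([np.cos(a),np.sin(a)]); Y=np.array([-X[1],X[0]])
for n in('scene','side'):
    c=dict(np.load(f'pics/{n}.npz')); P=cloud(c).reshape(-1,3); lx=(P[:,:2]-O)@X; ly=(P[:,:2]-O)@Y; z=P[:,2]
    m=(z>60)&(z<90)&(lx<-105)&(lx>-220)&(abs(ly)<125)
    print(n,'drawer',m.sum(),np.percentile(lx[m],[0,2,10,50,90,98]).round(1), 'z',np.percentile(z[m],98).round())
    t=(abs(z-90)<4)&(abs(lx)<140)&(abs(ly)<160); print(' top',np.percentile(lx[t],[1,99]).round(1),np.percentile(ly[t],[1,99]).round(1))
    m=(z>105)&(z<140)&(lx>50)&(lx<110)&(ly<-60)&(ly>-134); print(' stamp',m.sum(),P[m].mean(0).round())
    for zz in(30,60,100): # obstacle list near path in front
        m=(z>zz)&(z<zz+40)&(lx<-60)&(lx>-330)&(ly<250)&(ly>-250)
        H,xe,ye=np.histogram2d(lx[m],ly[m],bins=[np.arange(-330,-50,30),np.arange(-250,251,50)]); print(zz);print(H.astype(int))
E
```

```text
scene drawer 823 [-159.6 -157.4 -154.3 -147.5 -139.  -130.5] z 84.0
 top [-95.7 100.3] [-129.9  135.1]
 stamp 102 [ 690. -213.  119.]
30
[[ 64  83  92   0   0   0   0   0   0   0]
 [ 82  86 105   0   0   0   0   0   0   0]
 [ 81  89 110   8   0   0   0   0   0   0]
 [ 91  98 119  29   0   0   0   0   0   0]
 [ 81  61  21   0   0   0   0   0   0   0]
 [  0   0   0   0   0   0   1  25   0   0]
 [  0   0  99 155 149 186 195 186  29   0]
 [  0   0   1   0   0   0   0  67 146   0]
 [  0   0   0   0   0   0   0 104   0   0]]
60
[[  0   0   0   0   0   0   0   0   0   0]
 [  0   0   0   0   0   0   0   0   0   0]
 [  0   0   0   0   0   0   0   0   0   0]
 [  0   0   0   0   0   0   0   0   0   0]
 [  0   0   0   0   0   0   0   0   0   0]
 [  0   0  21  35  40  37  43  43   0   0]
 [  0   0  64 110 111 126 139 110   8   0]
 [  0   0  24  39  38  41  46  73  21   0]
 [  0   0  92 136 154 171 187 217   0   0]]
100
[[0 0 0 0 0 0 0 0 0 0]
 [0 0 0 0 0 0 0 0 0 0]
 [0 0 0 0 0 0 0 0 0 0]
 [0 0 0 0 0 0 0 0 0 0]
 [0 0 0 0 0 0 0 0 0 0]
 [0 0 0 0 0 0 0 0 0 0]
 [0 0 0 0 0 0 0 0 0 0]
 [0 0 0 0 0 0 0 0 0
[... 456 characters left out ...]
5  31   0]
 [  1   0 137  75  68   9  69  97  41   0]
 [  0   1 106  62  55  11  57  68   0   0]]
60
[[  0   0   0   0   0   0   0   0   0   0]
 [  0   0   0   0   0   0   0   0   0   0]
 [  0   0   0   0   0   0   0   0   0   0]
 [  0   0   0   0   0   0   0   0   0   0]
 [  0   0   0   0   0   0   0   0   0   0]
 [  0   0 118 130 124 106 100  54   0   0]
 [  0   0  21   1   3   2   1  10  17   0]
 [  0   0 105  63  56  54  51  71  16   0]
 [  0   0 184 127 117 112  96  77   0   0]]
100
[[0 0 0 0 0 0 0 0 0 0]
 [0 0 0 0 0 0 0 0 0 0]
 [0 0 0 0 0 0 0 0 0 0]
 [0 0 0 0 0 0 0 0 0 0]
 [0 0 0 0 0 0 0 0 0 0]
 [0 0 0 0 0 0 0 0 0 0]
 [0 0 0 0 0 0 0 0 0 0]
 [0 0 0 0 0 0 0 0 0 0]
 [0 0 0 0 0 0 0 0 0 0]]
```

>>> servo_tool(
  motion=[
    [[0.3,-0.9,0,0,0,0.105,1],[0.3,-0.9,0,0,0,0.105,1],[0.3,-0.9,0,0,0,0.105,1],[0.3,-0.9,0,0,0,0.105,1],[0.3,-0.9,0,0,0,0.105,1],[0.3,-0.9,0,0,0,0.105,1],[0.3,-0.9,0,0,0,0.105,1],[0.3,-0.9,0,0,0,0.105,1],[0.3,-0.9,0,0,0,0.105,1],[0.3,-0.9,0,0,0,0.105,1]],
  ],
  newtons=10,
)

```text
clock: 1.1
eef_pos: [391.9, 41.2, 205.4]
eef_rot: [-3.141, 0.0, 3.015]
wrist_force: [0.4, -0.0, -0.8]
finger_gap: 17.7
finger_force: 0.0
```

>>> servo_tool(
  motion=[
    [[0.08,-0.268,0,0,0,0,1],[0.08,-0.268,0,0,0,0,1],[0.08,-0.268,0,0,0,0,1],[0.08,-0.268,-0.1,0,0,0,1],[0.08,-0.268,-0.2,0,0,0,1],[0.08,-0.268,-0.3,0,0,0,1],[0.08,-0.268,-0.31,0,0,0,1],[0.08,-0.268,-0.31,0,0,0,1]],
  ],
)

```text
clock: 1.9
eef_pos: [431.5, -89.8, 50.8]
eef_rot: [3.141, -0.002, 3.017]
wrist_force: [-0.4, -0.1, 0.5]
finger_gap: 0.5
finger_force: 0.0
```

```bash
python3 - <<'E'
from h import *
c=shot('side'); cv2.imwrite('pics/side1.png',cv2.resize(c['frame'][150:330,180:420,::-1],None,fx=3,fy=3)); s=manip.read_state(); print(s['eef_pos'],s['eef_rot'],s['finger_gap'],s['wrist_force'])
E
```

```text
[432.47496635 -90.10671785  52.11695568] [-3.14140598e+00  1.32760611e-03  3.01674166e+00] 0.7240594778116828 [ 0.57890534 -0.26533609  1.4670467 ]
```

View pics/side1.png

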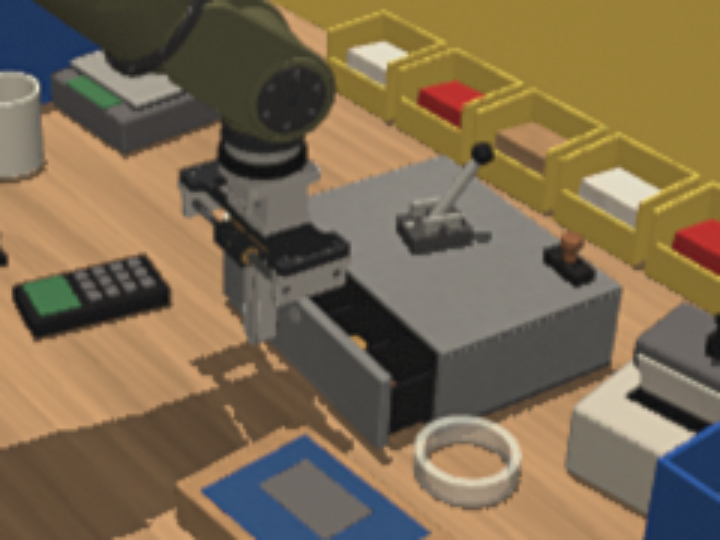

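The fingers are at crop (260,300), just in front of the drawer face and clear of everything else. Pushing now.

>>> servo_tool(
  motion=[
    [[0.024,-0.003,0,0,0,0,1],[0.044,-0.0054,0,0,0,0,1],[0.06,-0.0074,0,0,0,0,1],[0.076,-0.0093,0,0,0,0,1],[0.09,-0.011,0,0,0,0,1],[0.104,-0.0128,0,0,0,0,1],[0.118,-0.0145,0,0,0,0,1],[0.13,-0.016,0,0,0,0,1],[0.136,-0.0167,0,0,0,0,1],[0.14,-0.0172,0,0,0,0,1]],
  ],
)

```text
clock: 2.95
eef_pos: [501.8, -98.5, 50.3]
eef_rot: [3.142, -0.0, 3.017]
wrist_force: [-2.5, 0.3, 0.6]
finger_gap: 0.6
finger_force: 1.1
```

Sliding at 2.5 N. I'll creep forward until it meets the stop.

>>> servo_tool(
  motion=[
    [[0.004,-0.0005,0,0,0,0,1],[0.007,-0.0009,0,0,0,0,1],[0.01,-0.0012,0,0,0,0,1],[0.01,-0.0012,0,0,0,0,1]],
  ],
)

```text
clock: 3.35
eef_pos: [506.0, -99.1, 50.3]
eef_rot: [3.142, -0.002, 3.017]
wrist_force: [-6.1, 1.2, 3.3]
finger_gap: 0.5
finger_force: 3.4
```

>>> servo_tool(
  motion=[
    [[0.002,-0.0002,0,0,0,0,1],[0.004,-0.0005,0,0,0,0,1],[0.004,-0.0005,0,0,0,0,1]],
  ],
)

```text
clock: 3.65
eef_pos: [506.0, -99.0, 50.3]
eef_rot: [3.141, -0.007, 3.017]
wrist_force: [-23.6, 2.0, 17.0]
finger_gap: 0.3
finger_force: 12.4
```

>>> servo_tool(
  motion=[
    [[-0.02,0.0025,0,0,0,0,1],[-0.06,0.007,0,0,0,0,1],[-0.06,0.007,0.1,0,0,0,1],[-0.06,0.007,0.2,0,0,0,1],[-0.06,0.007,0.3,0,0,-0.03,1],[-0.06,0.007,0.36,0,0,-0.067,1],[-0.06,0.007,0.36,0,0,-0.067,1]],
  ],
)

```text
clock: 4.35
eef_pos: [480.1, -96.2, 234.8]
eef_rot: [3.141, 0.008, 2.803]
wrist_force: [0.2, -0.4, -0.5]
finger_gap: 0.6
finger_force: 0.0
```

```bash
python3 - <<'E'
from h import *
c=shot('side'); cv2.imwrite('pics/side2.png',cv2.resize(c['frame'][150:330,180:420,::-1],None,fx=3,fy=3)); c=shot('scene');s=manip.read_state(); print(s['eef_pos'],s['eef_rot'],s['wrist_force'])
E
python3 m.py | grep -E '165|155|145|135|side'
```

```text
[478.62715267 -95.86679999 230.35234392] [3.14147276e+00 1.12056117e-03 2.80746255e+00] [-0.19863334 -0.49051356 -1.19329397]
 z79-85 rect ((614.6458129882812, -183.16551208496094), (410.255615234375, 212.86920166015625), 83.10501098632812) 472
  125 135 63 [ 672.3 -177.6  128.3] [ 65. 126.   9.]
  135 145 24 [ 646.3 -105.2  139.9] [16.  9.  9.]
  145 155 20 [ 651.6 -107.2  150.1] [17.  7.  9.]
  155 165 22 [ 658.6 -109.3  159.6] [12.  9.  9.]
  165 190 89 [ 669.6 -113.   177.6] [23. 18. 20.]
side top ((624.5376586914062, -119.57192993164062), (278.1533203125, 205.1343994140625), 82.5947036743164) 91.13061834645043
  125 135 51 [ 660.3 -171.6  129.1] [ 84. 144.   9.]
  135 145 20 [ 638.8 -112.2  139.8] [17. 11. 10.]
  145 155 20 [ 645.3 -114.2  150.3] [15. 16.  9.]
  155 165 16 [ 652.  -116.4  159.6] [19.  9.  8.]
  165 190 61 [ 660.5 -121.5  177. ] [23. 21. 22.]
```

View pics/side2.png

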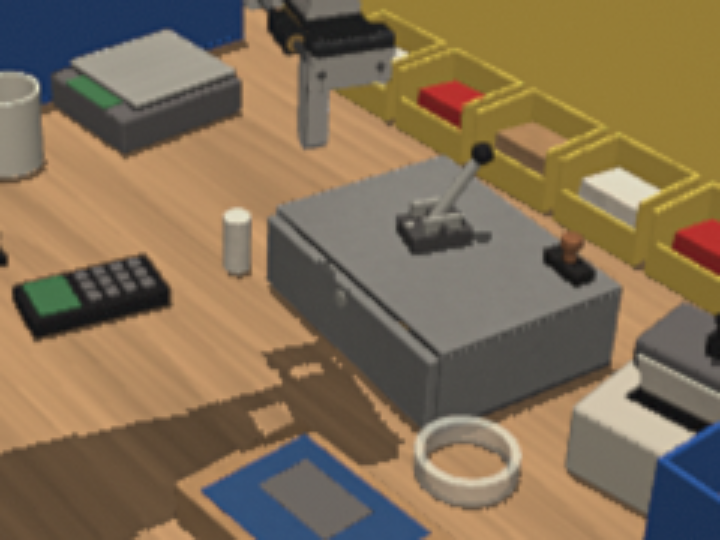

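The drawer is shut and the coin tube at (237,240) and the rest are untouched. The knob at (482,153) hasn't moved. I'll pass over it to the far side.

>>> servo_tool(
  motion=[
    [[0.447,-0.068,0,0,0,0,1],[0.447,-0.068,0,0,0,0,1],[0.447,-0.068,0,0,0,0,1],[0.447,-0.068,0,0,0,0,1],[0.447,-0.068,0,0,0,0,1],[0.447,-0.068,0,0,0,0,1],[0.447,-0.068,0,0,0,0,1],[0.447,-0.068,0,0,0,0,1]],
  ],
)

```text
clock: 5.25
eef_pos: [701.3, -129.8, 230.0]
eef_rot: [-3.142, -0.001, 2.807]
wrist_force: [-0.5, -0.4, -0.3]
finger_gap: 0.2
finger_force: 0.0
```

>>> servo_tool(
  motion=[
    [[0,0,-0.05,0,0,0,1],[0,0,-0.1,0,0,0,1],[0,0,-0.14,0,0,0,1],[0,0,-0.14,0,0,0,1],[0,0,-0.14,0,0,0,1]],
  ],
)

```text
clock: 5.75
eef_pos: [701.9, -129.9, 161.9]
eef_rot: [3.141, 0.001, 2.806]
wrist_force: [0.0, 0.3, -0.0]
finger_gap: 0.4
finger_force: 0.0
```

```bash
python3 - <<'E'
from h import *
c=shot('scene'); cv2.imwrite('pics/scene3.png',cv2.resize(c['frame'][130:310,100:340,::-1],None,fx=3,fy=3)); s=manip.read_state(); print(s['eef_pos'],s['eef_rot'],s['wrist_force'])
E
```

```text
[ 702.26833526 -129.93365357  162.49179279] [3.14137649e+00 2.31730743e-03 2.80629828e+00] [-0.43106855  0.22455075  1.25937221]
```

View pics/scene3.png

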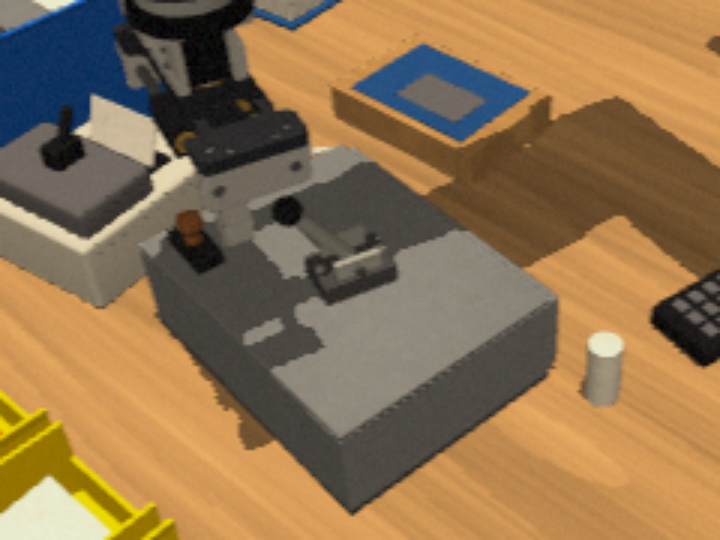

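The fingers, at crop (237,215), are just behind the knob (288,210), with room to the stamp. Pushing toward the robot along the throw direction.

>>> servo_tool(
  motion=[
    [[-0.02,0.007,0,0,0,0,1],[-0.038,0.0133,0,0,0,0,1],[-0.052,0.0182,0,0,0,0,1],[-0.066,0.0231,0,0,0,0,1],[-0.08,0.028,0,0,0,0,1],[-0.094,0.0329,0,0,0,0,1],[-0.108,0.0378,0,0,0,0,1],[-0.122,0.0427,0,0,0,0,1],[-0.134,0.0469,0,0,0,0,1],[-0.142,0.0497,0,0,0,0,1]],
  ],
)

```text
clock: 6.8
eef_pos: [630.4, -104.8, 160.3]
eef_rot: [-3.142, -0.001, 2.806]
wrist_force: [-0.9, 0.0, 0.5]
finger_gap: 0.1
finger_force: 0.0
```

```bash
python3 - <<'E'
from h import *
c=shot('scene'); cv2.imwrite('pics/scene4.png',cv2.resize(c['frame'][130:310,100:340,::-1],None,fx=3,fy=3)); s=manip.read_state(); print(s['eef_pos'],s['eef_rot'],s['wrist_force'])
E
```

```text
[ 630.26009102 -104.65672007  160.42019725] [-3.14153710e+00 -5.49094283e-04  2.80634220e+00] [-0.84287481 -0.66775133 -0.61823094]
```

View pics/scene4.png

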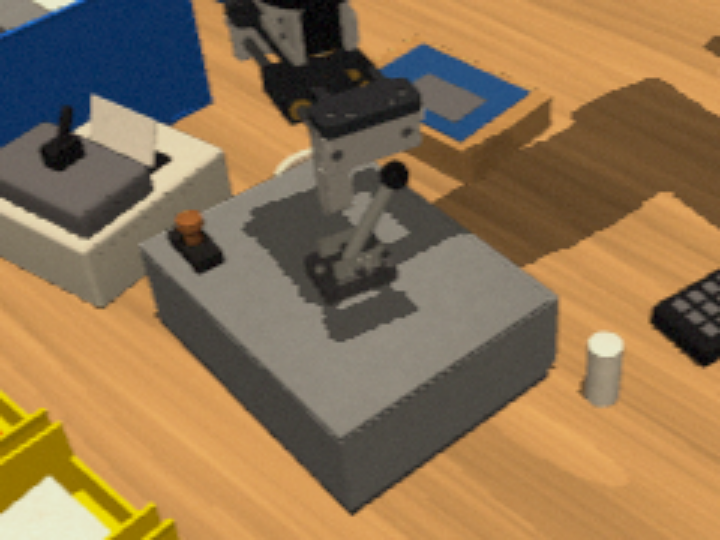

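The lever has snapped over: the knob is now at crop (395,175), on the robot side. I'll back off and lift straight up.

>>> servo_tool(
  motion=[
    [[0.06,-0.02,0,0,0,0,1],[0.08,-0.028,0.05,0,0,0,1],[0.08,-0.028,0.15,0,0,0,1],[0.08,-0.028,0.24,0,0,0,1],[0.08,-0.028,0.24,0,0,0,1],[0.08,-0.028,0.24,0,0,0,1]],
  ],
)

```text
clock: 7.45
eef_pos: [671.3, -119.0, 280.9]
eef_rot: [3.141, 0.001, 2.806]
wrist_force: [0.5, 0.8, -0.9]
finger_gap: 0.7
finger_force: 0.0
```

```bash
python3 - <<'E'
from h import *
O=np.array([627,-116.5]); a=np.radians(-7); X=np.array([np.cos(a),np.sin(a)]); Y=np.array([-X[1],X[0]])
c=shot('side'); cv2.imwrite('pics/side5.png',cv2.resize(c['frame'][150:330,180:420,::-1],None,fx=3,fy=3)); P=cloud(c).reshape(-1,3)
q=P[(P[:,2]>165)&(P[:,2]<190)&(abs(P[:,0]-600)<60)&(abs(P[:,1]+100)<60)]; print('knob',len(q),q.mean(0))
lx=(P[:,:2]-O)@X; ly=(P[:,:2]-O)@Y; m=(P[:,2]>20)&(P[:,2]<75)&(lx>-200)&(lx<-90)&(abs(ly)<110); print('face',np.percentile(lx[m],[2,50,98]))
s=manip.read_state(); print(s['clock'],s['eef_pos'],s['wrist_force'])
E
```

```text
knob 57 [582.85348269 -93.86386705 177.80050159]
face [-115.6811919  -112.28586247 -109.34807427]
7.5 [ 670.8977164  -118.95999736  279.3475728 ] [ 0.86861563  0.68617092 -0.6057997 ]
```

View pics/side5.png

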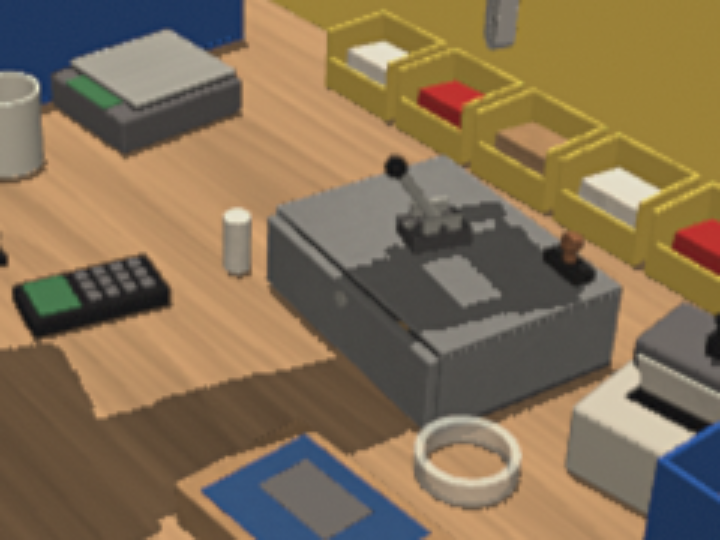

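The drawer face is at -112 mm, so it is fully shut. The knob, at crop (397,167), is fully over, nothing else has moved and the arm is clear.

```bash
python3 -c "
from cell import manip
print(manip.sign_off())"
```

```text
the job is handed in; nothing more can be done
None
```

The drawer is fully shut and the lock lever has snapped over to its locked side; nothing else in the pictures was disturbed, and the job was handed in at about 7.5 s.

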